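# Rehouse the screwdriver set in the new rack, in the same order

### The job

The grey steel rack is going, so move the three screwdrivers and the marker one by one into the wooden rack, in the same order counted from the red-painted end of each rack: the tool nearest the steel rack's red end goes in the notches nearest the wooden rack's red end, and so on. Lay each one straight across its pair of notches, fully down in them, with the middle of its handle (for the marker, of the pen) midway between the two notches of the pair.

Things in the scene. Friction and masses are not known exactly. Their poses are not given: they have to be found in the camera images.
- steel_rack: grey steel rack, fixed, holds the tools at the start: base 142 x 304 x 8 mm, four pairs of dark V saddles at y = +99, +33, -33, -99 mm, the two of a pair at x = -32 and +32, 8 mm thick. V 40 mm wide, bottom 36, tips 53 mm above the bench. Red end at y = +152 mm (cheeks 23 mm high), other end grey. Origin: on the bench, mid-row, midway between the saddles; x along the tools, to their butts; z up.
- wood_rack: light wooden rack, black saddles, fixed, empty: base 100 x 304 x 8 mm, saddles as on the steel rack (y = +99, +33, -33, -99, x = +-32 mm; same heights), but the red end at y = -152 mm. Origin on the bench, mid-row, midway between saddles; x away from the robot, z up. A tool lies as high as before. Keep blades pointing at the robot: turned round they can hit the saw.
- red_driver_grip (a point): red-handled screwdriver, 222 mm long, 90 g. This point: middle of the handle, on the long axis; it balances within 10 mm of it. y along the tool to the handle's butt; at the start z up, x across. Handle 110 mm long (55 either side of this point), 28 mm thick at most, grip it here across x; 6 mm shank, tip 167 mm from this point.
- green_driver_grip (a point): green-handled screwdriver, 170 mm long, 90 g. This point: middle of the handle, on the long axis; it balances within 10 mm of it. y along the tool to the handle's butt; at the start z up, x across. Handle 90 mm long (45 either side of this point), 24 mm thick at most, grip it here across x; 6 mm shank, tip 125 mm from this point. The tip is black.
- yellow_driver_grip (a point): yellow-handled screwdriver, 232 mm long, 90 g. This point: middle of the handle, on the long axis; it balances within 10 mm of it. y along the tool to the handle's butt; at the start z up, x across. Handle 100 mm long (50 either side of this point), 26 mm thick at most, grip it here across x; 6 mm shank, tip 182 mm from this point.
- marker_grip (a point): middle of the marker pen, on its long axis: white barrel, black cap, 135 mm long, 16 mm thick, 20 g. Axes: y along the pen, z up and x across as it lies at the start. It balances here.
- red_tag: red label strip, 134 x 34 x 2 mm, fixed flat on the steel rack's base plate along the lane of the notch pair in which the red screwdriver lies at the start; it runs from rack x = -93 to +41 mm. Origin: its underside, midway between the two saddles of that pair (rack x = 0), 8 mm above the bench.
- green_tag: green label strip, 134 x 34 x 2 mm, fixed flat on the steel rack's base plate along the lane of the notch pair in which the green screwdriver lies at the start; it runs from rack x = -93 to +41 mm. Origin: its underside, midway between the two saddles of that pair (rack x = 0), 8 mm above the bench.
- yellow_tag: yellow label strip, 134 x 34 x 2 mm, fixed flat on the steel rack's base plate along the lane of the notch pair in which the yellow screwdriver lies at the start; it runs from rack x = -93 to +41 mm. Origin: its underside, midway between the two saddles of that pair (rack x = 0), 8 mm above the bench.
- marker_tag: white label strip, 134 x 34 x 2 mm, fixed flat on the steel rack's base plate along the lane of the notch pair in which the marker lies at the start; it runs from rack x = -93 to +41 mm. Origin: its underside, midway between the two saddles of that pair (rack x = 0), 8 mm above the bench.

How it is judged:
At the end, for the whole second after the job is handed in: Each tool lies down in the V notches of the wooden rack (axis 36 to 60 mm above the bench), of the same rank from the red end as its label on the steel rack: within 12 mm of that notch line, its grip point within 15 mm of midway between the two saddles, within 0.2 rad of straight across (((y of red_tag in the frame of steel_rack between 0.079 and 0.119 m and y of red_driver_grip in the frame of wood_rack between -0.111 and -0.087 m) or (y of red_tag in the frame of steel_rack between 0.013 and 0.053 m and y of red_driver_grip in the frame of wood_rack between -0.045 and -0.021 m) or (y of red_tag in the frame of steel_rack between -0.053 and -0.013 m and y of red_driver_grip in the frame of wood_rack between 0.021 and 0.045 m) or (y of red_tag in the frame of steel_rack between -0.119 and -0.079 m and y of red_driver_grip in the frame of wood_rack between 0.087 and 0.111 m)) and x of red_driver_grip in the frame of wood_rack between -0.015 and 0.015 m and z of red_driver_grip in the frame of wood_rack between 0.036 and 0.06 m and angle between the y axis of each of red_driver_grip, green_driver_grip, yellow_driver_grip, marker_grip and the x axis of wood_rack, either way round below 0.2 rad and ((y of green_tag in the frame of steel_rack between 0.079 and 0.119 m and y of green_driver_grip in the frame of wood_rack between -0.111 and -0.087 m) or (y of green_tag in the frame of steel_rack between 0.013 and 0.053 m and y of green_driver_grip in the frame of wood_rack between -0.045 and -0.021 m) or (y of green_tag in the frame of steel_rack between -0.053 and -0.013 m and y of green_driver_grip in the frame of wood_rack between 0.021 and 0.045 m) or (y of green_tag in the frame of steel_rack between -0.119 and -0.079 m and y of green_driver_grip in the frame of wood_rack between 0.087 and 0.111 m)) and x of green_driver_grip in the frame of wood_rack between -0.015 and 0.015 m and z of green_driver_grip in the frame of wood_rack between 0.036 and 0.06 m and ((y of yellow_tag in the frame of steel_rack between 0.079 and 0.119 m and y of yellow_driver_grip in the frame of wood_rack between -0.111 and -0.087 m) or (y of yellow_tag in the frame of steel_rack between 0.013 and 0.053 m and y of yellow_driver_grip in the frame of wood_rack between -0.045 and -0.021 m) or (y of yellow_tag in the frame of steel_rack between -0.053 and -0.013 m and y of yellow_driver_grip in the frame of wood_rack between 0.021 and 0.045 m) or (y of yellow_tag in the frame of steel_rack between -0.119 and -0.079 m and y of yellow_driver_grip in the frame of wood_rack between 0.087 and 0.111 m)) and x of yellow_driver_grip in the frame of wood_rack between -0.015 and 0.015 m and z of yellow_driver_grip in the frame of wood_rack between 0.036 and 0.06 m and ((y of marker_tag in the frame of steel_rack between 0.079 and 0.119 m and y of marker_grip in the frame of wood_rack between -0.111 and -0.087 m) or (y of marker_tag in the frame of steel_rack between 0.013 and 0.053 m and y of marker_grip in the frame of wood_rack between -0.045 and -0.021 m) or (y of marker_tag in the frame of steel_rack between -0.053 and -0.013 m and y of marker_grip in the frame of wood_rack between 0.021 and 0.045 m) or (y of marker_tag in the frame of steel_rack between -0.119 and -0.079 m and y of marker_grip in the frame of wood_rack between 0.087 and 0.111 m)) and x of marker_grip in the frame of wood_rack between -0.015 and 0.015 m and z of marker_grip in the frame of wood_rack between 0.036 and 0.06 m); the robot touches nothing.
It also fails if it takes over 99 s, if anything falls off the work surface, if the arm or the gripper's body presses on something with over 40 N, if the wrist force passes 120 N, or if a joint passes its speed limit or range.

### The arm

A 6-joint arm with a two-finger parallel gripper is mounted at the origin on the work surface; the furniture and walls round the work are solid. World frame = base frame: x ahead of the robot, y to its left, z up, the work surface at z = 0. Lengths are in m, angles in rad, forces in N, time in s.
With the tool pointing down it reaches from about 0.375 to 0.975 m from the base axis. Payload 3.8 kg.
Tool frame: the origin (TCP) lies midway between the tips of the shut fingers; the grasp point (between the pads) lies 19 mm behind it; z points along the fingers, y is the line along which they close (so a half turn about z gives the same grasp; the last joint's range is limited). The gripper opens to 85 mm and grips with 20 to 120 N. Pads are 22 mm wide; open, the fingers measure 114 mm over their backs; the gripper's body (76 mm by 85 mm) begins 54 mm behind the grasp point. The pads swing forward as they close: fully open they stand 13 mm farther back than shut.
Start: joints at [1.189, 0.264, 1.604, -0, 1.274, -0.037], TCP at [0.228, 0.635, 0.231] pointing down, gripper open.
Joint ranges: [-2.63, 2.63], [-0.94, 2.18], [0.31, 2.57], [-1.31, 4.45], [0, 2.66], [-2.55, 2.55]. Speed limits (rad/s): [2.57, 2.57, 3.14, 3.14, 3.14, 3.14].

### API

Orientations are given as a rotation vector (axis times angle).
In Python, from workcell import bot, read_camera, camera_info, ticket gives the robot as it stands.
- The arm moves only by the tool servo_tool, never from a script. Its argument "targets" is a list of rows, each an object of numbers: "hand": the closure, from -1 (fully open) to 1 (shut); "x", "y", "z": the shift along the tool's x, y, z as a fraction of full scale; "roll": the turn about the tool's z as a fraction of full scale. In form: [{"hand": .., "x": .., "y": .., "z": .., "roll": ..}, ...]. A call has 1 to 10 rows; each row is the pose to reach, as a shift and turn from the pose commanded when the call began, along the tool's axes at that moment, turning the shorter way round; what a row does not reach only later rows make up. Full scale, the value 1, is 50 cm for a shift and 180 degrees for a turn. A row lasts 1/12 s, in which the tool goes at most 41.7 mm and 7.16 degrees, less where a joint would pass 70% of its speed; a pose out of reach is approached as far as the arm can. A call with a number of a shift or a turn outside -1 to 1 is refused whole. A call with a gripper value outside its range is refused whole. The fingers move at their own pace and stop on an object; "grip_force" is the grip in N (left out, the last holds). Time passes only in rows, so rows that repeat a pose let the fingers close. It gives the time, the measured TCP pose, the force, the opening and the grip force at its end, in the units of the state.
- bot.read_state(): the state, without advancing time (a new reading comes with each control period).
- read_camera(name): name is "side" or "top"; returns the picture (420x560x3 uint8, red, green, blue); there is no depth.
- camera_info(name): a dict with "fx", "fy", "cx", "cy" (pixels), "k1" (the pictures are not rectified: a ray, as slopes to the right and down, at radius r is drawn at 1 + k1 r^2 times it, then the intrinsics apply), "eye" and "orientation" of the camera in the world. Camera axes: x right, y down, z forward; pixel columns grow to the right and rows downward; lengths in m; the calibration is good to about 2 mm. A picture is of the moment at which its call begins. camera_info takes no time and is no camera call.
- ticket.finish_job(): hands the job in; it is judged then, once.
The state is a dict: "time": time; "q": joint angles; "joint_vel": joint speeds; "joint_torque": joint torques, N m; "tool_pos": TCP position; "tcp_rot": TCP orientation; "wrist_force": force on the tool from outside, world axes, zero at the start; "torque": the same for the moment, N m; "width": opening from 0.0 (shut) to 1.0 (fully open); "grip_force": force on a finger pad.
Only numpy, scipy, OpenCV 4.12 (cv2) and the standard library are available. Lean on these libraries where they do the work, as an engineer would, in place of code of your own. Each camera call takes 0.05 s, during which the arm holds its last target. There are 200 camera calls.

## Working session

There is one attempt and no reset: what is moved stays moved. The work goes in short steps, Python scripts to look and compute and a tool call to move; the robot and the scene stay as the last step left them, time stands still between calls to the robot, and variables do not carry over. Pictures are saved under pics/ and viewed, at most 14 in all, crops included, and the job is handed in when it is done.

Besides the shell and the picture viewer there is one more tool, called after "Emit:" in YAML: its name, and indented under it one key for each argument. servo_tool: Moves the arm, as the interface text tells. Its arguments: {"type":"object","properties":{"targets":{"type":"array"},"grip_force":{"type":"number"}},"required":["targets"]}

```bash
mkdir -p pics; cat > h.py <<'E'
import numpy as np, cv2
from workcell import bot, read_camera, camera_info, ticket
from scipy.spatial.transform import Rotation as R
def cam(n):
    c=camera_info(n); o=np.array(c["orientation"],float)
    M=R.from_rotvec(o).as_matrix() if o.size==3 else (R.from_quat(o).as_matrix() if o.size==4 else o.reshape(3,3))
    return c,np.array(c["eye"]),M
def ray(n,u,v):
    c,e,M=cam(n)
    K=np.array([[c["fx"],0,c["cx"]],[0,c["fy"],c["cy"]],[0,0,1.]])
    p=cv2.undistortPoints(np.array([[[u,v]]],float),K,np.array([c["k1"],0,0,0,0.]))[0,0]
    return e,M@np.array([p[0],p[1],1.])
def onz(n,u,v,z):
    e,d=ray(n,u,v); return e+d*(z-e[2])/d[2]
def snap(n,f):
    im=read_camera(n); cv2.imwrite(f"pics/{f}.png",im[:,:,::-1]); return im
E
python3 - <<'E'
from h import *
for n in("top","side"): print(camera_info(n)); snap(n,n+"0")
print(bot.read_state())
E
```

```text
{'fx': 393.2898208000194, 'fy': 393.2898208000194, 'cx': 277.5519243918591, 'cy': 202.2443841000872, 'k1': -0.03888070467023472, 'eye': array([0.31355473, 0.0334099 , 0.94993698]), 'orientation': array([-2.10788241,  2.13019446, -0.14488905])}
{'fx': 440.77919976849125, 'fy': 440.77919976849125, 'cx': 279.8257397967079, 'cy': 208.32805368718942, 'k1': -0.045893723999714, 'eye': array([ 0.4986054 , -0.84855435,  0.64103401]), 'orientation': array([-2.13967622, -0.02737269,  0.03167168])}
{'time': 0.1, 'q': array([ 1.18910528e+00,  2.64668713e-01,  1.60526220e+00,  4.54756850e-06,
        1.27370239e+00, -3.68739062e-02]), 'joint_vel': array([ 0.00204799, -0.00106488, -0.00320358,  0.00052277, -0.00081488,
        0.00043207]), 'joint_torque': array([ 3.33837315e-04, -5.16716731e+01, -3.68586445e+01, -1.79861918e-04,
        6.47514593e-03,  1.06151052e-05]), 'tool_pos': array([0.22789977, 0.63464925, 0.23007929]), 'tcp_rot': array([-0.53888648, -3.09459296,  0.00313366]), 'wrist_force': array([-0.42897762,  0.54402049,  0.49226303]), 'torque': array([-0.00855946,  0.03921747, -0.01402594]), 'grip_force': 0.0, 'width': 1.0004720406940597}
```

View pics/top0.png

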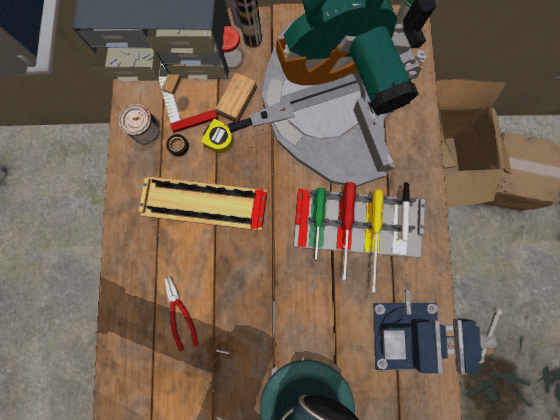

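View pics/side0.png

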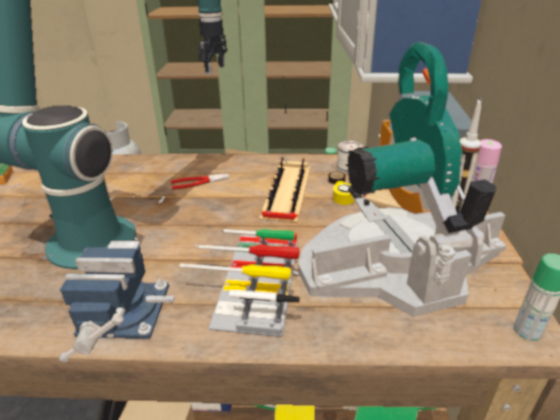

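The top view shows the wooden rack at about (203,203) with its red end on the right. The steel rack is at about (360,225) with its red end on the left, so the order from red is green (318), red (346), yellow (375), marker (404). The side view agrees with that order. Next I'll zoom in for exact points.

```bash
python3 - <<'E'
from h import *
im=cv2.imread("pics/top0.png")
a=cv2.resize(im[165:300,285:435],None,fx=4,fy=4,interpolation=cv2.INTER_CUBIC); cv2.imwrite("pics/c1.png",a)
b=cv2.resize(im[165:240,130:280],None,fx=5,fy=5,interpolation=cv2.INTER_CUBIC); cv2.imwrite("pics/c2.png",b)
hsv=cv2.cvtColor(im,cv2.COLOR_BGR2HSV)
def mk(lo,hi,box):
    m=cv2.inRange(hsv,lo,hi); z=np.zeros_like(m); x0,y0,x1,y1=box; z[y0:y1,x0:x1]=m[y0:y1,x0:x1]
    n,l,s,c=cv2.connectedComponentsWithStats(z); k=1+np.argmax(s[1:,4]); return (l==k).astype(np.uint8),s[k]
for nm,lo,hi,box in [("green",(50,80,30),(90,255,255),(300,175,335,270)),("yellow",(20,150,80),(32,255,255),(355,175,395,300)),("red",(0,170,60),(8,255,255),(330,175,360,270)),("redend_steel",(0,170,60),(8,255,255),(285,175,312,270)),("redend_wood",(0,150,60),(8,255,255),(240,175,280,250)),("wood",(14,60,150),(30,200,255),(130,165,280,240))]:
    m,s=mk(lo,hi,box); c=max(cv2.findContours(m,0,2)[0],key=len); print(nm,s,cv2.boxPoints(cv2.minAreaRect(c)).round(1).tolist())
    ys=np.where(m.any(1))[0]
    if nm in("green","yellow","red"): print([(int(y),int(np.where(m[y])[0].min()),int(np.where(m[y])[0].max())) for y in ys[::4]])
E
```

```text
green [309 188  17  59 683] [[308.29998779296875, 245.6999969482422], [312.5, 187.1999969482422], [326.5, 188.1999969482422], [322.29998779296875, 246.6999969482422]]
[(188, 317, 323), (192, 316, 325), (196, 315, 325), (200, 312, 325), (204, 312, 325), (208, 312, 325), (212, 311, 324), (216, 311, 324), (220, 314, 323), (224, 311, 321), (228, 310, 323), (232, 310, 323), (236, 309, 323), (240, 309, 322), (244, 309, 322)]
yellow [364 190  20  62 772] [[363.8999938964844, 250.60000610351562], [367.3999938964844, 189.1999969482422], [383.8999938964844, 190.1999969482422], [380.3999938964844, 251.5]]
[(190, 374, 381), (194, 373, 383), (198, 372, 383), (202, 367, 382), (206, 367, 382), (210, 367, 381), (214, 366, 381), (218, 366, 381), (222, 366, 381), (226, 372, 381), (230, 366, 379), (234, 365, 378), (238, 365, 378), (242, 365, 378), (246, 365, 378), (250, 364, 378)]
red [337 182  19  67 790] [[335.29998779296875, 247.6999969482422], [340.79998779296875, 181.1999969482422], [356.20001220703125, 182.39999389648438], [350.70001220703125, 249.0]]
[(182, 348, 351), (186, 344, 355), (190, 344, 355), (194, 343, 355), (198, 344, 354), (202, 340, 354), (206, 339, 353), (210, 339, 353), (214, 339, 353), (218, 339, 353), (222, 343, 352), (226, 338, 351), (230, 338, 351), (234, 337, 350), (238, 337, 350), (242, 337, 350), (246, 337, 350)]
redend_steel [296 189  14  58 574] [[293.1000061035156, 245.3000030517578], [297.5, 188.6999969482422], [309.79998779296875, 189.60000610351562], [305.3999938964844, 246.3000030517578]]
redend_wood [250 189  17  40 450] [[249.1999969482422, 227.6999969482422], [254.89999389648438, 188.0], [267.20001220703125, 189.6999969482422], [261.5, 229.5]]
wood [ 147  181  106   37 2066] [[146.1999969482422, 204.89999389648438], [150.1999969482422, 180.89999389648438], [253.5, 198.10000610351562], [249.5, 222.10000610351562]]
```

View pics/c1.png

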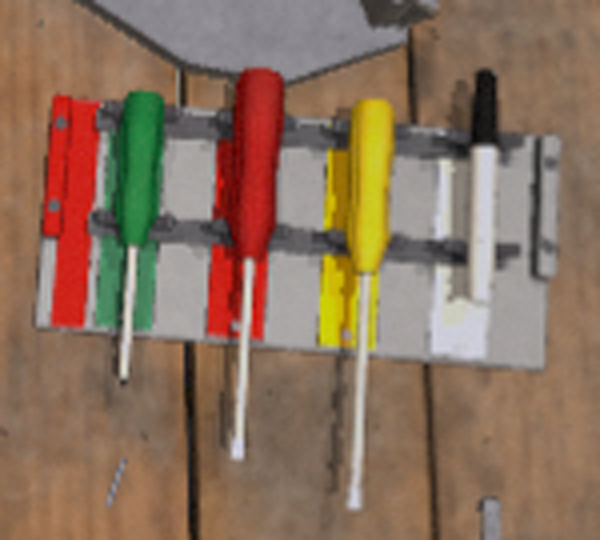

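View pics/c2.png

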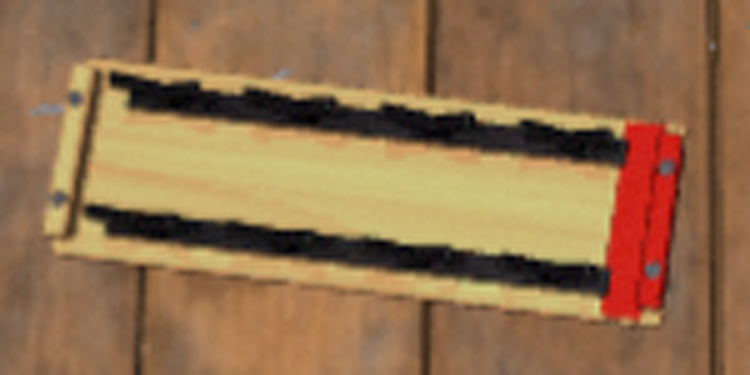

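Crops: in c1 the tool ends are clear, e.g. red butt at (262,68), handle front at (248,258) and tip at (237,458). Marker ends are at (487,70) and (481,302). In c2 the wood rack's right base corners are at about (685,130) and (660,325), and the saddle row ends at about (110,75), (85,207), (620,130) and (605,262).

```bash
python3 - <<'E'
from h import *
A=lambda p,z: onz("top",285+(p[0]+.5)/4-.5,165+(p[1]+.5)/4-.5,z)[:2]
B=lambda p,z: onz("top",130+(p[0]+.5)/5-.5,165+(p[1]+.5)/5-.5,z)[:2]
for n,z,L,b,f,t in [("green",.052,.170,(146,91),(131,245),(123,382)),("red",.054,.222,(262,68),(248,258),(237,458)),("yellow",.053,.232,(376,98),(364,270),(355,507)),("marker",.0465,.135,(487,70),None,(481,302))]:
    hl=dict(green=.045,red=.055,yellow=.05,marker=.0675)[n]
    b,t=A(b,z),A(t,z); d=(b-t); l=np.linalg.norm(d); d/=l
    print(n,"len",l.round(4),"true",L,"grip from butt",(b-d*hl).round(4),"from tip",(t+d*(L-hl)).round(4),"yaw",np.arctan2(d[1],d[0]).round(3), A(f,z).round(4) if f else "")
def fit(loc,w):
    loc,w=np.array(loc),np.array(w); lc,wc=loc.mean(0),w.mean(0)
    H=(loc-lc).T@(w-wc); a=np.arctan2(H[0,1]-H[1,0],H[0,0]+H[1,1]); c,s=np.cos(a),np.sin(a); Rm=np.array([[c,-s],[s,c]])
    t=wc-Rm@lc; r=(w-t)-(Rm@loc.T).T; print("origin",t.round(4),"yaw",a.round(4),"res mm",(r*1000).round(1).tolist())
    return t,Rm
print("wood base");fit([(.05,-.152),(-.05,-.152),(-.05,.152)],[B(p,.008) for p in[(685,130),(660,325),(48,255)]])
print("wood saddles");t,Rm=fit([(.032,.119),(-.032,.119),(.032,-.119),(-.032,-.119)],[B(p,.053) for p in[(110,75),(85,207),(620,130),(605,262)]])
print("steel base");fit([(-.071,.152),(-.071,-.152),(.071,-.152)],[A(p,.008) for p in[(36,326),(543,367),(558,138)]])
for y in(-.099,-.033,.033,.099): print(y,(t+Rm@[0,y]).round(4))
M=R.from_rotvec(bot.read_state()["tcp_rot"]).as_matrix(); print(M.round(4))
E
```

```text
green len 0.1682 true 0.17 grip from butt [ 0.4551 -0.0356] from tip [ 0.4569 -0.0358] yaw -0.103 [ 0.4101 -0.0293]
red len 0.2234 true 0.222 grip from butt [ 0.4574 -0.1022] from tip [ 0.4561 -0.102 ] yaw -0.1 [ 0.4017 -0.0954]
yellow len 0.2324 true 0.232 grip from butt [ 0.4439 -0.168 ] from tip [ 0.4435 -0.1679] yaw -0.099 [ 0.3942 -0.1611]
marker len 0.1356 true 0.135 grip from butt [ 0.4435 -0.2341] from tip [ 0.4429 -0.234 ] yaw -0.087 
wood base
origin [0.4748 0.2461] yaw -0.1296 res mm [[-1.9, 0.4], [1.8, -0.2], [0.0, -0.2]]
wood saddles
origin [0.4781 0.2424] yaw -0.1207 res mm [[0.3, 3.2], [0.5, 4.5], [-1.2, -3.4], [0.4, -4.3]]
steel base
origin [ 0.4231 -0.132 ] yaw -0.1017 res mm [[-0.8, -1.1], [2.5, 2.4], [-1.7, -1.3]]
-0.099 [0.4661 0.1441]
-0.033 [0.4741 0.2096]
0.033 [0.482  0.2751]
0.099 [0.49   0.3407]
[[-9.411e-01  3.380e-01 -8.000e-04]
 [ 3.380e-01  9.411e-01 -1.900e-03]
 [ 1.000e-04 -2.000e-03 -1.000e+00]]
```

```bash
cat >> h.py <<'E'
def go(x,y,z,yaw):
    "fractions to bring TCP to x,y,z with a gripped tool's long axis at world yaw"
    s=bot.read_state(); M=R.from_rotvec(s["tcp_rot"]).as_matrix()
    f=M.T@(np.array([x,y,z])-s["tool_pos"])/.5
    d=(yaw+np.pi/2-np.arctan2(M[1,1],M[0,1])+np.pi/2)%np.pi-np.pi/2
    print("t",round(s["time"],2),"pos",s["tool_pos"].round(4),"xyz",f.round(4),"roll",round(-d/np.pi,4),"rows",round(np.linalg.norm(f)*.5/.0417,1))
def tri(p,q):
    a,u=ray("top",*p); b,v=ray("side",*q); k=np.linalg.lstsq(np.c_[u,-v],b-a,rcond=None)[0]
    return (a+k[0]*u+b+k[1]*v)/2, np.linalg.norm(a+k[0]*u-b-k[1]*v)
E
python3 - <<'E'
from h import *
print("motor end",tri((393,95),(368,172)), tri((400,100),(372,172)))
go(.456,-.0357,.17,-.10)
E
```

```text
motor end (array([ 0.62550655, -0.15737719,  0.27514119]), np.float64(0.0039374087352497585)) (array([ 0.62293572, -0.16926942,  0.27820514]), np.float64(0.019840013316164726))
t 0.1 pos [0.2279 0.6346 0.2301] xyz [-0.8825 -1.1073  0.1223] roll -0.0779 rows 17.0
```

Emit:
servo_tool:
  targets:
    - {"hand": -0.2,"x": -0.45,"y": -0.55,"z": 0.0,"roll": -0.078}
    - {"hand": -0.2,"x": -0.45,"y": -0.55,"z": 0.0,"roll": -0.078}
    - {"hand": -0.2,"x": -0.45,"y": -0.55,"z": 0.0,"roll": -0.078}
    - {"hand": -0.2,"x": -0.45,"y": -0.55,"z": 0.0,"roll": -0.078}
    - {"hand": -0.2,"x": -0.45,"y": -0.55,"z": 0.0,"roll": -0.078}
    - {"hand": -0.2,"x": -0.45,"y": -0.55,"z": 0.0,"roll": -0.078}
    - {"hand": -0.2,"x": -0.45,"y": -0.55,"z": 0.0,"roll": -0.078}
    - {"hand": -0.2,"x": -0.45,"y": -0.55,"z": 0.0,"roll": -0.078}
    - {"hand": -0.2,"x": -0.45,"y": -0.55,"z": 0.0,"roll": -0.078}
    - {"hand": -0.2,"x": -0.45,"y": -0.55,"z": 0.0,"roll": -0.078}
  grip_force: 40

```text
time: 0.93
tool_pos: [0.3476, 0.2965, 0.2308]
tcp_rot: [0.163, 3.137, -0.003]
wrist_force: [0.4, -0.2, 0.4]
width: 0.598
grip_force: 0.0
```

```bash
python3 -c "
from h import *
go(.456,-.0357,.15,-.10)"
```

```text
t 0.93 pos [0.3476 0.2965 0.2308] xyz [-0.2844 -0.6379  0.1631] roll -0.0012 rows 8.6
```

Emit:
servo_tool:
  targets:
    - {"hand": -0.2,"x": -0.28,"y": -0.63,"z": 0.16,"roll": 0}
    - {"hand": -0.2,"x": -0.28,"y": -0.63,"z": 0.16,"roll": 0}
    - {"hand": -0.2,"x": -0.28,"y": -0.63,"z": 0.16,"roll": 0}
    - {"hand": -0.2,"x": -0.28,"y": -0.63,"z": 0.16,"roll": 0}
    - {"hand": -0.2,"x": -0.28,"y": -0.63,"z": 0.16,"roll": 0}
    - {"hand": -0.2,"x": -0.28,"y": -0.63,"z": 0.16,"roll": 0}
    - {"hand": -0.2,"x": -0.28,"y": -0.63,"z": 0.16,"roll": 0}
    - {"hand": -0.2,"x": -0.28,"y": -0.63,"z": 0.16,"roll": 0}
    - {"hand": -0.2,"x": -0.28,"y": -0.63,"z": 0.16,"roll": 0}
    - {"hand": -0.2,"x": -0.28,"y": -0.63,"z": 0.16,"roll": 0}

```text
time: 1.77
tool_pos: [0.4554, -0.0298, 0.1499]
tcp_rot: [-0.163, -3.136, 0.001]
wrist_force: [-0.7, -0.5, 0.4]
width: 0.602
grip_force: 0.0
```

```bash
python3 -c "
from h import *
go(.456,-.0357,.033,-.10); snap('top','t1')
im=cv2.imread('pics/t1.png')[120:300,270:440]; cv2.imwrite('pics/t1c.png',cv2.resize(im,None,fx=3,fy=3,interpolation=cv2.INTER_CUBIC))"
```

```text
t 1.77 pos [ 0.4554 -0.0298  0.1499] xyz [-0.0029 -0.0115  0.2338] roll -0.0012 rows 2.8
```

View pics/t1c.png

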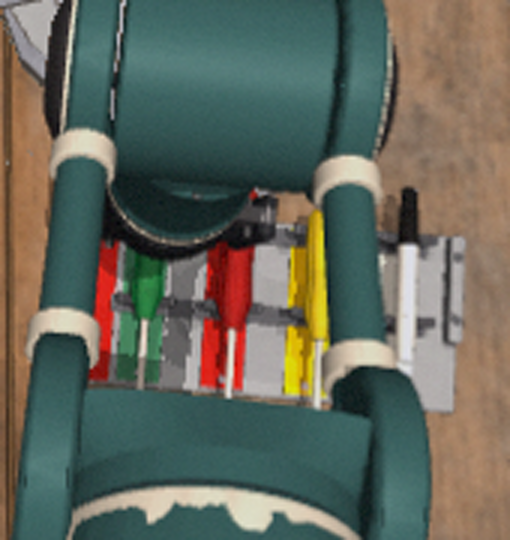

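The arm hides the tool from above, but the view fits: the fingers straddle the green handle at about (145,270) in the crop. I'll descend and grip.

Emit:
servo_tool:
  targets:
    - {"hand": -0.2,"x": -0.003,"y": -0.012,"z": 0.0,"roll": 0}
    - {"hand": -0.2,"x": -0.003,"y": -0.012,"z": 0.06,"roll": 0}
    - {"hand": -0.2,"x": -0.003,"y": -0.012,"z": 0.12,"roll": 0}
    - {"hand": -0.2,"x": -0.003,"y": -0.012,"z": 0.18,"roll": 0}
    - {"hand": -0.2,"x": -0.003,"y": -0.012,"z": 0.22,"roll": 0}
    - {"hand": -0.2,"x": -0.003,"y": -0.012,"z": 0.234,"roll": 0}
    - {"hand": -0.2,"x": -0.003,"y": -0.012,"z": 0.234,"roll": 0}
    - {"hand": -0.2,"x": -0.003,"y": -0.012,"z": 0.234,"roll": 0}

```text
time: 2.48
tool_pos: [0.4563, -0.0323, 0.0349]
tcp_rot: [0.154, 3.137, 0.0]
wrist_force: [-0.4, -0.0, -0.7]
width: 0.6
grip_force: 0.0
```

```bash
python3 -c "
from h import *
go(.456,-.0357,.033,-.10); snap('side','s1')
im=cv2.imread('pics/s1.png')[180:350,170:330]; cv2.imwrite('pics/s1c.png',cv2.resize(im,None,fx=3.5,fy=3.5,interpolation=cv2.INTER_CUBIC))"
```

```text
t 2.48 pos [ 0.4563 -0.0323  0.0349] xyz [-0.     -0.0068  0.0039] roll 0.0006 rows 0.1
```

View pics/s1c.png

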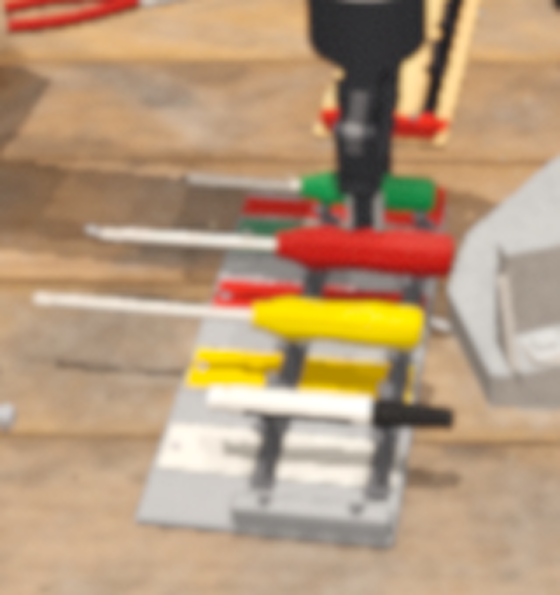

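The side crop shows the gripper straddling the middle of the green handle, at about (362,190). I'll nudge it, close and lift.

Emit:
servo_tool:
  targets:
    - {"hand": -0.2,"x": 0,"y": -0.006,"z": 0.003,"roll": 0}
    - {"hand": 1,"x": 0,"y": -0.006,"z": 0.003,"roll": 0}
    - {"hand": 1,"x": 0,"y": -0.006,"z": 0.003,"roll": 0}
    - {"hand": 1,"x": 0,"y": -0.006,"z": 0.003,"roll": 0}
    - {"hand": 1,"x": 0,"y": -0.006,"z": 0.003,"roll": 0}
    - {"hand": 1,"x": 0,"y": -0.006,"z": 0.003,"roll": 0}
    - {"hand": 1,"x": 0,"y": -0.006,"z": 0.003,"roll": 0}
    - {"hand": 1,"x": 0,"y": -0.006,"z": 0.003,"roll": 0}
  grip_force: 40

```text
time: 3.2
tool_pos: [0.4565, -0.0356, 0.0339]
tcp_rot: [0.158, 3.136, 0.001]
wrist_force: [-0.8, 5.2, 6.4]
width: 0.267
grip_force: 39.3
```

Emit:
servo_tool:
  targets:
    - {"hand": 1,"x": 0,"y": 0,"z": -0.05,"roll": 0}
    - {"hand": 1,"x": 0,"y": 0,"z": -0.1,"roll": 0}
    - {"hand": 1,"x": 0,"y": 0,"z": -0.16,"roll": 0}
    - {"hand": 1,"x": 0,"y": 0,"z": -0.22,"roll": 0}
    - {"hand": 1,"x": 0,"y": 0,"z": -0.22,"roll": 0}
    - {"hand": 1,"x": 0,"y": 0,"z": -0.22,"roll": 0}
    - {"hand": 1,"x": 0,"y": 0,"z": -0.22,"roll": 0}

```text
time: 3.78
tool_pos: [0.4548, -0.0362, 0.1422]
tcp_rot: [-0.157, -3.137, 0.0]
wrist_force: [0.7, 0.8, -0.5]
width: 0.273
grip_force: 39.8
```

```bash
python3 -c "
from h import *
go(.4647,.1468,.145,-.125)"
```

```text
t 3.78 pos [ 0.4548 -0.0362  0.1422] xyz [ 0.0168  0.3662 -0.0058] roll 0.008 rows 4.4
```

Emit:
servo_tool:
  targets:
    - {"hand": 1,"x": 0.017,"y": 0.366,"z": 0,"roll": 0.008}
    - {"hand": 1,"x": 0.017,"y": 0.366,"z": 0,"roll": 0.008}
    - {"hand": 1,"x": 0.017,"y": 0.366,"z": 0,"roll": 0.008}
    - {"hand": 1,"x": 0.017,"y": 0.366,"z": 0,"roll": 0.008}
    - {"hand": 1,"x": 0.017,"y": 0.366,"z": 0,"roll": 0.008}
    - {"hand": 1,"x": 0.017,"y": 0.366,"z": 0,"roll": 0.008}
    - {"hand": 1,"x": 0.017,"y": 0.366,"z": 0,"roll": 0.008}
    - {"hand": 1,"x": 0.017,"y": 0.366,"z": 0,"roll": 0.008}
    - {"hand": 1,"x": 0.017,"y": 0.366,"z": 0,"roll": 0.008}
    - {"hand": 1,"x": 0.017,"y": 0.366,"z": 0,"roll": 0.008}

```text
time: 4.62
tool_pos: [0.4649, 0.1455, 0.1422]
tcp_rot: [-0.199, -3.134, 0.001]
wrist_force: [-0.3, 0.4, -0.8]
width: 0.269
grip_force: 39.9
```

```bash
python3 -c "
from h import *
go(.4647,.1468,.035,-.125); snap('top','t2');snap('side','s2')
im=cv2.imread('pics/t2.png')[110:300,130:300]; jm=cv2.imread('pics/s2.png')[140:240,220:340]
cv2.imwrite('pics/t2c.png',np.hstack([cv2.resize(im,(400,447),interpolation=2),cv2.resize(jm,(400,447),interpolation=2)]))"
```

```text
t 4.62 pos [0.4649 0.1455 0.1422] xyz [0.0005 0.0027 0.2144] roll -0.0005 rows 2.6
```

View pics/t2c.png

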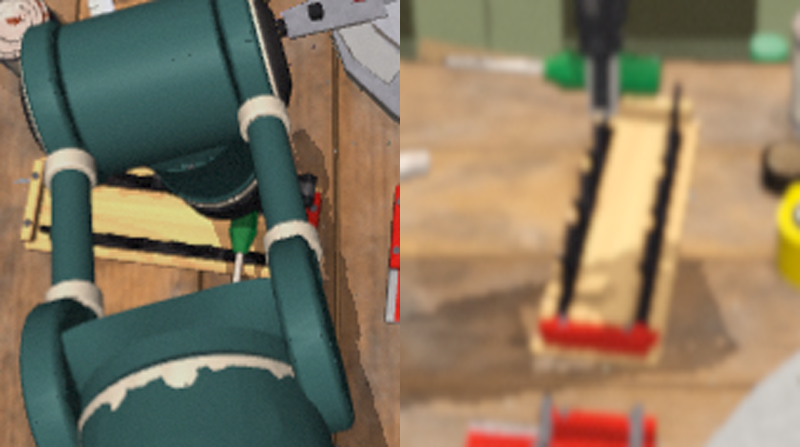

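The top view shows the green driver over the red-end part of the wood rack, and the side view shows it straight and well held. I'll lower it.

Emit:
servo_tool:
  targets:
    - {"hand": 1,"x": 0,"y": 0.002,"z": 0.06,"roll": 0}
    - {"hand": 1,"x": 0,"y": 0.002,"z": 0.12,"roll": 0}
    - {"hand": 1,"x": 0,"y": 0.002,"z": 0.17,"roll": 0}
    - {"hand": 1,"x": 0,"y": 0.002,"z": 0.19,"roll": 0}
    - {"hand": 1,"x": 0,"y": 0.002,"z": 0.2,"roll": 0}
    - {"hand": 1,"x": 0,"y": 0.002,"z": 0.21,"roll": 0}
    - {"hand": 1,"x": 0,"y": 0.002,"z": 0.214,"roll": 0}
    - {"hand": 1,"x": 0,"y": 0.002,"z": 0.214,"roll": 0}

```text
time: 5.38
tool_pos: [0.4664, 0.148, 0.0367]
tcp_rot: [0.196, 3.134, 0.001]
wrist_force: [-0.1, 0.8, -0.4]
width: 0.268
grip_force: 39.9
```

```bash
python3 -c "
from h import *
go(.4647,.1468,.035,-.125); snap('side','s3')
jm=cv2.imread('pics/s3.png')[150:230,220:340]
cv2.imwrite('pics/s3c.png',cv2.resize(jm,(720,480),interpolation=2))"
```

```text
t 5.38 pos [0.4664 0.148  0.0367] xyz [ 0.003  -0.0028  0.0033] roll -0.0 rows 0.1
```

View pics/s3c.png

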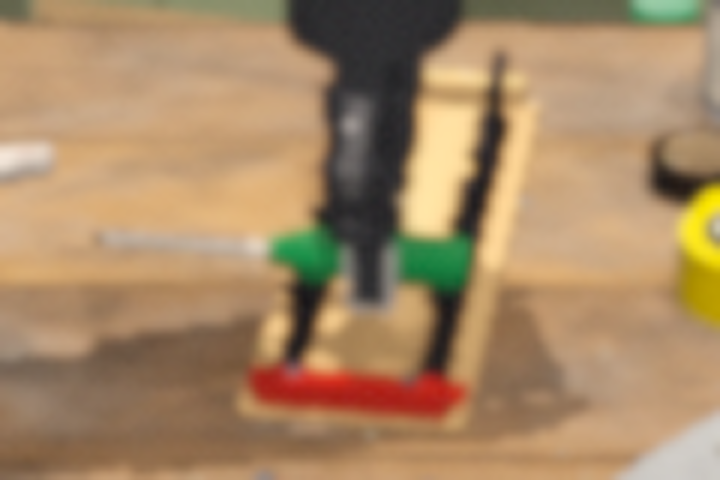

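Green lies across both saddles and is about 4 mm short in x: handle middle at 371 against saddle middle at 382 in the crop. I'll shift it slightly, press down and release.

Emit:
servo_tool:
  targets:
    - {"hand": 1,"x": -0.006,"y": 0,"z": 0,"roll": 0}
    - {"hand": 1,"x": -0.006,"y": 0,"z": 0.004,"roll": 0}
    - {"hand": 1,"x": -0.006,"y": 0,"z": 0.004,"roll": 0}
    - {"hand": -0.2,"x": -0.006,"y": 0,"z": 0.004,"roll": 0}
    - {"hand": -0.2,"x": -0.006,"y": 0,"z": 0.004,"roll": 0}
    - {"hand": -0.2,"x": -0.006,"y": 0,"z": 0.004,"roll": 0}
    - {"hand": -0.2,"x": -0.006,"y": 0,"z": 0.004,"roll": 0}
    - {"hand": -0.2,"x": -0.006,"y": 0,"z": 0.004,"roll": 0}
    - {"hand": -0.2,"x": -0.006,"y": 0,"z": -0.05,"roll": 0}
    - {"hand": -0.2,"x": -0.006,"y": 0,"z": -0.12,"roll": 0}

```text
time: 6.27
tool_pos: [0.4646, 0.1465, 0.0928]
tcp_rot: [-0.196, -3.127, 0.004]
wrist_force: [1.7, 0.1, 0.6]
width: 0.601
grip_force: 0.0
```

```bash
python3 -c "
from h import *
go(.4568,-.1021,.15,-.10)"
```

```text
t 6.27 pos [0.4646 0.1465 0.0928] xyz [-0.0455 -0.4957 -0.1131] roll -0.0079 rows 6.1
```

Emit:
servo_tool:
  targets:
    - {"hand": -0.2,"x": 0,"y": 0,"z": -0.08,"roll": 0}
    - {"hand": -0.2,"x": -0.045,"y": -0.496,"z": -0.1,"roll": -0.008}
    - {"hand": -0.2,"x": -0.045,"y": -0.496,"z": -0.1,"roll": -0.008}
    - {"hand": -0.2,"x": -0.045,"y": -0.496,"z": -0.1,"roll": -0.008}
    - {"hand": -0.2,"x": -0.045,"y": -0.496,"z": -0.1,"roll": -0.008}
    - {"hand": -0.2,"x": -0.045,"y": -0.496,"z": -0.1,"roll": -0.008}
    - {"hand": -0.2,"x": -0.045,"y": -0.496,"z": -0.1,"roll": -0.008}
    - {"hand": -0.2,"x": -0.045,"y": -0.496,"z": -0.1,"roll": -0.008}
    - {"hand": -0.2,"x": -0.045,"y": -0.496,"z": -0.1,"roll": -0.008}
    - {"hand": -0.2,"x": -0.045,"y": -0.496,"z": -0.1,"roll": -0.008}

```text
time: 7.1
tool_pos: [0.4594, -0.1013, 0.1455]
tcp_rot: [-0.159, -3.137, -0.001]
wrist_force: [0.2, 0.0, -1.4]
width: 0.597
grip_force: 0.0
```

```bash
python3 -c "
from h import *
go(.4568,-.1021,.035,-.10); snap('top','t4')
im=cv2.imread('pics/t4.png')[165:275,130:280]; cv2.imwrite('pics/t4c.png',cv2.resize(im,None,fx=5,fy=5,interpolation=2))"
```

```text
t 7.1 pos [ 0.4594 -0.1013  0.1455] xyz [ 0.0048 -0.0024  0.2209] roll -0.0004 rows 2.6
```

View pics/t4c.png

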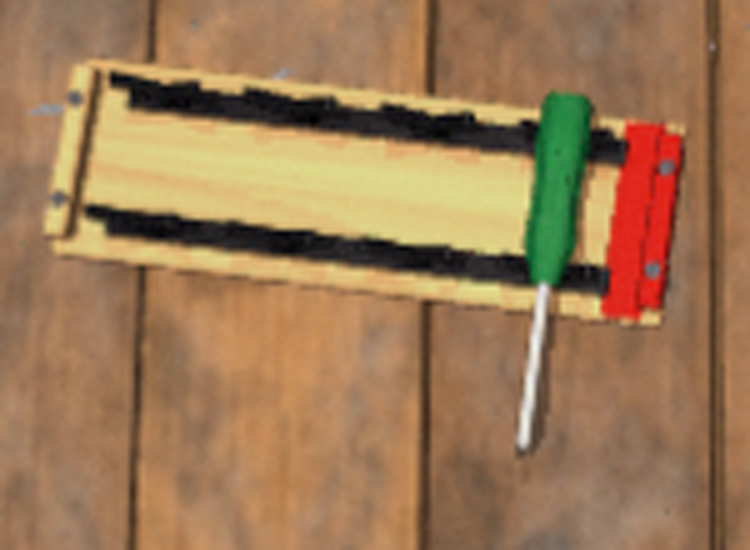

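Green lies in the notches at the red end: butt (567,93), tip (522,455) in the crop, straight across. I'll check its pose and carry on with red.

```bash
python3 - <<'E'
from h import *
B=lambda p,z: onz("top",130+(p[0]+.5)/5-.5,165+(p[1]+.5)/5-.5,z)[:2]
b,t=B((567,93),.052),B((522,455),.052); d=(b-t)/np.linalg.norm(b-t)
print(np.linalg.norm(b-t),b-d*.045,t+d*.125,np.arctan2(d[1],d[0]))
# saddle rows near this slot: lower edge=foot front face (z .008), upper edge=top back (z~.045)
for p,z in [((560,150),.036),((545,268),.036),((645,128),.023),((625,325),.008)]: print(B(p,z))
E
```

```text
0.16930243225992547 [0.46782867 0.14721872] [0.46852163 0.14713861] -0.11508859500600013
[0.48844033 0.14712513]
[0.43207301 0.15378475]
[0.50113652 0.10771935]
[0.4075945  0.11855321]
```

Emit:
servo_tool:
  targets:
    - {"hand": -0.2,"x": 0.005,"y": -0.002,"z": 0.0,"roll": 0}
    - {"hand": -0.2,"x": 0.005,"y": -0.002,"z": 0.06,"roll": 0}
    - {"hand": -0.2,"x": 0.005,"y": -0.002,"z": 0.12,"roll": 0}
    - {"hand": -0.2,"x": 0.005,"y": -0.002,"z": 0.18,"roll": 0}
    - {"hand": -0.2,"x": 0.005,"y": -0.002,"z": 0.21,"roll": 0}
    - {"hand": -0.2,"x": 0.005,"y": -0.002,"z": 0.222,"roll": 0}
    - {"hand": -0.2,"x": 0.005,"y": -0.002,"z": 0.222,"roll": 0}
    - {"hand": -0.2,"x": 0.005,"y": -0.002,"z": 0.222,"roll": 0}

```text
time: 7.82
tool_pos: [0.4577, -0.1014, 0.0352]
tcp_rot: [0.154, 3.138, -0.0]
wrist_force: [0.5, -1.0, 0.8]
width: 0.603
grip_force: 0.0
```

```bash
python3 -c "
from h import *
go(.4568,-.1021,.035,-.10)"
```

```text
t 7.82 pos [ 0.4577 -0.1014  0.0352] xyz [ 0.0016 -0.0016  0.0005] roll 0.0006 rows 0.0
```

Emit:
servo_tool:
  targets:
    - {"hand": 1,"x": 0.0,"y": -0.001,"z": 0,"roll": 0}
    - {"hand": 1,"x": 0.0,"y": -0.001,"z": 0,"roll": 0}
    - {"hand": 1,"x": 0.0,"y": -0.001,"z": 0,"roll": 0}
    - {"hand": 1,"x": 0.0,"y": -0.001,"z": 0,"roll": 0}
    - {"hand": 1,"x": 0.0,"y": -0.001,"z": 0,"roll": 0}
    - {"hand": 1,"x": 0.0,"y": -0.001,"z": 0,"roll": 0}
    - {"hand": 1,"x": 0.0,"y": -0.001,"z": 0,"roll": 0}
  grip_force: 40

```text
time: 8.4
tool_pos: [0.4588, -0.1024, 0.0365]
tcp_rot: [0.157, 3.134, 0.001]
wrist_force: [-0.0, 6.1, 6.7]
width: 0.313
grip_force: 39.3
```

Emit:
servo_tool:
  targets:
    - {"hand": 1,"x": 0,"y": 0,"z": -0.05,"roll": 0}
    - {"hand": 1,"x": 0,"y": 0,"z": -0.1,"roll": 0}
    - {"hand": 1,"x": 0,"y": 0,"z": -0.16,"roll": 0}
    - {"hand": 1,"x": 0,"y": 0,"z": -0.22,"roll": 0}
    - {"hand": 1,"x": 0,"y": 0,"z": -0.24,"roll": 0}
    - {"hand": 1,"x": 0,"y": 0,"z": -0.24,"roll": 0}
    - {"hand": 1,"x": 0,"y": 0,"z": -0.24,"roll": 0}

```text
time: 8.98
tool_pos: [0.4572, -0.1029, 0.1548]
tcp_rot: [0.157, 3.137, -0.001]
wrist_force: [-0.3, 0.2, -1.8]
width: 0.318
grip_force: 40.1
```

```bash
python3 -c "
from h import *
go(.474,.2125,.155,-.12)"
```

```text
t 8.98 pos [ 0.4572 -0.1029  0.1548] xyz [ 0.0295  0.631  -0.0008] roll 0.0064 rows 7.6
```

Emit:
servo_tool:
  targets:
    - {"hand": 1,"x": 0.03,"y": 0.631,"z": 0,"roll": 0.006}
    - {"hand": 1,"x": 0.03,"y": 0.631,"z": 0,"roll": 0.006}
    - {"hand": 1,"x": 0.03,"y": 0.631,"z": 0,"roll": 0.006}
    - {"hand": 1,"x": 0.03,"y": 0.631,"z": 0,"roll": 0.006}
    - {"hand": 1,"x": 0.03,"y": 0.631,"z": 0,"roll": 0.006}
    - {"hand": 1,"x": 0.03,"y": 0.631,"z": 0,"roll": 0.006}
    - {"hand": 1,"x": 0.03,"y": 0.631,"z": 0,"roll": 0.006}
    - {"hand": 1,"x": 0.03,"y": 0.631,"z": 0,"roll": 0.006}
    - {"hand": 1,"x": 0.03,"y": 0.631,"z": 0,"roll": 0.006}
    - {"hand": 1,"x": 0.03,"y": 0.631,"z": 0,"roll": 0.006}

```text
time: 9.82
tool_pos: [0.4718, 0.2132, 0.1519]
tcp_rot: [-0.181, -3.132, 0.004]
wrist_force: [0.1, -0.7, -0.5]
width: 0.313
grip_force: 40.2
```

Emit:
servo_tool:
  targets:
    - {"hand": 1,"x": 0,"y": 0,"z": 0,"roll": 0}
    - {"hand": 1,"x": 0,"y": 0,"z": 0,"roll": 0}

```text
time: 9.98
tool_pos: [0.4727, 0.2113, 0.1532]
tcp_rot: [-0.188, -3.133, 0.003]
wrist_force: [0.1, -0.3, 0.3]
width: 0.311
grip_force: 40.2
```

```bash
python3 -c "
from h import *
go(.474,.2125,.038,-.12)"
```

```text
t 9.98 pos [0.4727 0.2113 0.1532] xyz [-0.0029  0.0032  0.2304] roll 0.0001 rows 2.8
```

Emit:
servo_tool:
  targets:
    - {"hand": 1,"x": -0.003,"y": 0.003,"z": 0.06,"roll": 0}
    - {"hand": 1,"x": -0.003,"y": 0.003,"z": 0.12,"roll": 0}
    - {"hand": 1,"x": -0.003,"y": 0.003,"z": 0.18,"roll": 0}
    - {"hand": 1,"x": -0.003,"y": 0.003,"z": 0.21,"roll": 0}
    - {"hand": 1,"x": -0.003,"y": 0.003,"z": 0.22,"roll": 0}
    - {"hand": 1,"x": -0.003,"y": 0.003,"z": 0.23,"roll": 0}
    - {"hand": 1,"x": -0.003,"y": 0.003,"z": 0.234,"roll": 0}
    - {"hand": 1,"x": -0.003,"y": 0.003,"z": 0.234,"roll": 0}
    - {"hand": 1,"x": -0.003,"y": 0.003,"z": 0.234,"roll": 0}

```text
time: 10.73
tool_pos: [0.4766, 0.2143, 0.0391]
tcp_rot: [0.187, 3.134, 0.002]
wrist_force: [0.6, -0.4, -1.0]
width: 0.319
grip_force: 40.2
```

Emit:
servo_tool:
  targets:
    - {"hand": -0.2,"x": 0,"y": 0,"z": 0,"roll": 0}
    - {"hand": -0.2,"x": 0,"y": 0,"z": 0,"roll": 0}
    - {"hand": -0.2,"x": 0,"y": 0,"z": 0,"roll": 0}
    - {"hand": -0.2,"x": 0,"y": 0,"z": 0,"roll": 0}
    - {"hand": -0.2,"x": 0,"y": 0,"z": 0,"roll": 0}
    - {"hand": -0.2,"x": 0,"y": 0,"z": -0.06,"roll": 0}
    - {"hand": -0.2,"x": 0,"y": 0,"z": -0.12,"roll": 0}
    - {"hand": -0.2,"x": 0,"y": 0,"z": -0.19,"roll": 0}
    - {"hand": -0.2,"x": 0,"y": 0,"z": -0.22,"roll": 0}
    - {"hand": -0.2,"x": 0,"y": 0,"z": -0.22,"roll": 0}

```text
time: 11.57
tool_pos: [0.4788, 0.2155, 0.1531]
tcp_rot: [0.185, 3.127, 0.006]
wrist_force: [0.2, 0.6, 0.2]
width: 0.605
grip_force: 0.0
```

```bash
python3 -c "
from h import *
go(.4437,-.168,.15,-.10)"
```

```text
t 11.57 pos [0.4788 0.2155 0.1531] xyz [-0.021  -0.77    0.0029] roll -0.0059 rows 9.2
```

Emit:
servo_tool:
  targets:
    - {"hand": -0.2,"x": -0.021,"y": -0.77,"z": 0,"roll": -0.006}
    - {"hand": -0.2,"x": -0.021,"y": -0.77,"z": 0,"roll": -0.006}
    - {"hand": -0.2,"x": -0.021,"y": -0.77,"z": 0,"roll": -0.006}
    - {"hand": -0.2,"x": -0.021,"y": -0.77,"z": 0,"roll": -0.006}
    - {"hand": -0.2,"x": -0.021,"y": -0.77,"z": 0,"roll": -0.006}
    - {"hand": -0.2,"x": -0.021,"y": -0.77,"z": 0,"roll": -0.006}
    - {"hand": -0.2,"x": -0.021,"y": -0.77,"z": 0,"roll": -0.006}
    - {"hand": -0.2,"x": -0.021,"y": -0.77,"z": 0,"roll": -0.006}
    - {"hand": -0.2,"x": -0.021,"y": -0.77,"z": 0,"roll": -0.006}
    - {"hand": -0.2,"x": -0.021,"y": -0.77,"z": 0,"roll": -0.006}

```text
time: 12.4
tool_pos: [0.439, -0.1742, 0.1471]
tcp_rot: [-0.163, -3.137, 0.003]
wrist_force: [-0.7, -0.4, 0.3]
width: 0.599
grip_force: 0.0
```

Emit:
servo_tool:
  targets:
    - {"hand": -0.2,"x": 0,"y": 0,"z": 0,"roll": 0}
    - {"hand": -0.2,"x": 0,"y": 0,"z": 0,"roll": 0}
    - {"hand": -0.2,"x": 0,"y": 0,"z": 0,"roll": 0}

```text
time: 12.65
tool_pos: [0.4397, -0.1682, 0.1469]
tcp_rot: [-0.156, -3.136, -0.002]
wrist_force: [0.1, 0.4, 0.4]
width: 0.6
grip_force: 0.0
```

```bash
python3 - <<'E'
from h import *
go(.4437,-.168,.034,-.10); snap('top','t5')
im=cv2.imread('pics/t5.png')[165:275,130:280]; cv2.imwrite('pics/t5c.png',cv2.resize(im,None,fx=5,fy=5,interpolation=2))
E
```

```text
t 12.65 pos [ 0.4397 -0.1682  0.1469] xyz [-0.0083  0.0008  0.2258] roll 0.0002 rows 2.7
```

View pics/t5c.png

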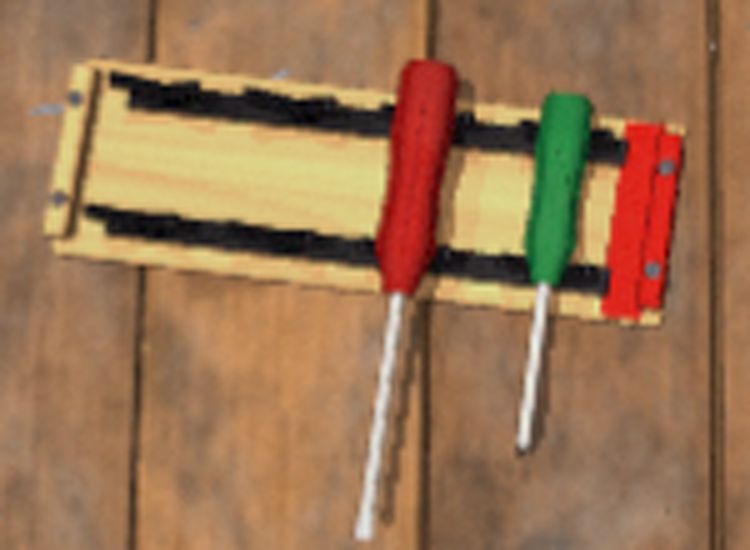

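Red lies beside green, straight across: butt (432,60), tip (364,540), handle middle near the saddle middle. Next is yellow.

Emit:
servo_tool:
  targets:
    - {"hand": -0.2,"x": -0.008,"y": 0,"z": 0.0,"roll": 0}
    - {"hand": -0.2,"x": -0.008,"y": 0,"z": 0.06,"roll": 0}
    - {"hand": -0.2,"x": -0.008,"y": 0,"z": 0.12,"roll": 0}
    - {"hand": -0.2,"x": -0.008,"y": 0,"z": 0.18,"roll": 0}
    - {"hand": -0.2,"x": -0.008,"y": 0,"z": 0.21,"roll": 0}
    - {"hand": -0.2,"x": -0.008,"y": 0,"z": 0.226,"roll": 0}
    - {"hand": -0.2,"x": -0.008,"y": 0,"z": 0.226,"roll": 0}
    - {"hand": -0.2,"x": -0.008,"y": 0,"z": 0.226,"roll": 0}

```text
time: 13.37
tool_pos: [0.4448, -0.1693, 0.0351]
tcp_rot: [0.154, 3.138, -0.0]
wrist_force: [0.3, -0.3, -0.6]
width: 0.601
grip_force: 0.0
```

```bash
python3 - <<'E'
from h import *
go(.4437,-.168,.034,-.10)
B=lambda p,z: onz("top",130+(p[0]+.5)/5-.5,165+(p[1]+.5)/5-.5,z)[:2]
b,t=B((432,60),.054),B((364,540),.054); d=(b-t)/np.linalg.norm(b-t)
print(np.linalg.norm(b-t),b-d*.055,t+d*.167,np.arctan2(d[1],d[0]))
E
```

```text
t 13.37 pos [ 0.4448 -0.1693  0.0351] xyz [0.0024 0.0023 0.0022] roll 0.0005 rows 0.0
0.22400860153888633 [0.47435856 0.2123532 ] [0.47236465 0.21259568] -0.12101473467719873
```

Emit:
servo_tool:
  targets:
    - {"hand": 1,"x": 0.0,"y": 0.002,"z": 0,"roll": 0}
    - {"hand": 1,"x": 0.0,"y": 0.002,"z": 0,"roll": 0}
    - {"hand": 1,"x": 0.0,"y": 0.002,"z": 0,"roll": 0}
    - {"hand": 1,"x": 0.0,"y": 0.002,"z": 0,"roll": 0}
    - {"hand": 1,"x": 0.0,"y": 0.002,"z": 0,"roll": 0}
    - {"hand": 1,"x": 0.0,"y": 0.002,"z": 0,"roll": 0}
    - {"hand": 1,"x": 0.0,"y": 0.002,"z": 0,"roll": 0}
  grip_force: 40

```text
time: 13.95
tool_pos: [0.446, -0.1674, 0.0368]
tcp_rot: [0.159, 3.134, 0.004]
wrist_force: [0.5, 9.6, 5.7]
width: 0.286
grip_force: 38.9
```

Emit:
servo_tool:
  targets:
    - {"hand": 1,"x": 0,"y": 0,"z": -0.05,"roll": 0}
    - {"hand": 1,"x": 0,"y": 0,"z": -0.1,"roll": 0}
    - {"hand": 1,"x": 0,"y": 0,"z": -0.16,"roll": 0}
    - {"hand": 1,"x": 0,"y": 0,"z": -0.22,"roll": 0}
    - {"hand": 1,"x": 0,"y": 0,"z": -0.24,"roll": 0}
    - {"hand": 1,"x": 0,"y": 0,"z": -0.24,"roll": 0}
    - {"hand": 1,"x": 0,"y": 0,"z": -0.24,"roll": 0}

```text
time: 14.53
tool_pos: [0.4446, -0.169, 0.1553]
tcp_rot: [0.157, 3.136, -0.001]
wrist_force: [0.0, 0.9, -1.4]
width: 0.283
grip_force: 39.8
```

```bash
python3 -c "
from h import *
go(.482,.278,.155,-.12)"
```

```text
t 14.53 pos [ 0.4446 -0.169   0.1553] xyz [0.0147 0.8971 0.    ] roll 0.0064 rows 10.8
```

Emit:
servo_tool:
  targets:
    - {"hand": 1,"x": 0.015,"y": 0.897,"z": 0,"roll": 0.006}
    - {"hand": 1,"x": 0.015,"y": 0.897,"z": 0,"roll": 0.006}
    - {"hand": 1,"x": 0.015,"y": 0.897,"z": 0,"roll": 0.006}
    - {"hand": 1,"x": 0.015,"y": 0.897,"z": 0,"roll": 0.006}
    - {"hand": 1,"x": 0.015,"y": 0.897,"z": 0,"roll": 0.006}
    - {"hand": 1,"x": 0.015,"y": 0.897,"z": 0,"roll": 0.006}
    - {"hand": 1,"x": 0.015,"y": 0.897,"z": 0,"roll": 0.006}
    - {"hand": 1,"x": 0.015,"y": 0.897,"z": 0,"roll": 0.006}
    - {"hand": 1,"x": 0.015,"y": 0.897,"z": 0,"roll": 0.006}
    - {"hand": 1,"x": 0.015,"y": 0.897,"z": 0,"roll": 0.006}

```text
time: 15.37
tool_pos: [0.4767, 0.2477, 0.1518]
tcp_rot: [-0.185, -3.132, 0.004]
wrist_force: [0.6, 0.0, -0.5]
width: 0.285
grip_force: 39.8
```

Emit:
servo_tool:
  targets:
    - {"hand": 1,"x": 0,"y": 0.06,"z": 0,"roll": 0}
    - {"hand": 1,"x": 0,"y": 0.06,"z": 0,"roll": 0}
    - {"hand": 1,"x": 0,"y": 0.06,"z": 0,"roll": 0}
    - {"hand": 1,"x": 0,"y": 0.06,"z": 0,"roll": 0}
    - {"hand": 1,"x": 0,"y": 0.06,"z": 0,"roll": 0}

```text
time: 15.78
tool_pos: [0.4813, 0.2745, 0.1531]
tcp_rot: [-0.187, -3.133, 0.003]
wrist_force: [0.3, -0.1, -1.1]
width: 0.285
grip_force: 39.9
```

```bash
python3 -c "
from h import *
go(.482,.278,.036,-.12)"
```

```text
t 15.78 pos [0.4813 0.2745 0.1531] xyz [-0.0011  0.0076  0.2341] roll 0.0001 rows 2.8
```

Emit:
servo_tool:
  targets:
    - {"hand": 1,"x": 0,"y": 0.007,"z": 0.06,"roll": 0}
    - {"hand": 1,"x": 0,"y": 0.007,"z": 0.12,"roll": 0}
    - {"hand": 1,"x": 0,"y": 0.007,"z": 0.18,"roll": 0}
    - {"hand": 1,"x": 0,"y": 0.007,"z": 0.21,"roll": 0}
    - {"hand": 1,"x": 0,"y": 0.007,"z": 0.22,"roll": 0}
    - {"hand": 1,"x": 0,"y": 0.007,"z": 0.23,"roll": 0}
    - {"hand": 1,"x": 0,"y": 0.007,"z": 0.234,"roll": 0}
    - {"hand": 1,"x": 0,"y": 0.007,"z": 0.234,"roll": 0}
    - {"hand": 1,"x": 0,"y": 0.007,"z": 0.234,"roll": 0}

```text
time: 16.53
tool_pos: [0.4839, 0.2798, 0.0392]
tcp_rot: [0.187, 3.134, 0.002]
wrist_force: [0.0, -0.5, -0.8]
width: 0.283
grip_force: 40.0
```

Emit:
servo_tool:
  targets:
    - {"hand": -0.2,"x": 0,"y": 0,"z": 0,"roll": 0}
    - {"hand": -0.2,"x": 0,"y": 0,"z": 0,"roll": 0}
    - {"hand": -0.2,"x": 0,"y": 0,"z": 0,"roll": 0}
    - {"hand": -0.2,"x": 0,"y": 0,"z": 0,"roll": 0}
    - {"hand": -0.2,"x": 0,"y": 0,"z": 0,"roll": 0}
    - {"hand": -0.2,"x": 0,"y": 0,"z": -0.06,"roll": 0}
    - {"hand": -0.2,"x": 0,"y": 0,"z": -0.12,"roll": 0}
    - {"hand": -0.2,"x": 0,"y": 0,"z": -0.19,"roll": 0}
    - {"hand": -0.2,"x": 0,"y": 0,"z": -0.22,"roll": 0}
    - {"hand": -0.2,"x": 0,"y": 0,"z": -0.22,"roll": 0}

```text
time: 17.37
tool_pos: [0.4861, 0.2815, 0.1534]
tcp_rot: [0.185, 3.128, 0.008]
wrist_force: [0.8, 0.3, 1.0]
width: 0.599
grip_force: 0.0
```

```bash
python3 -c "
from h import *
go(.443,-.234,.15,-.095)"
```

```text
t 17.37 pos [0.4861 0.2815 0.1534] xyz [-0.0361 -1.0341  0.0013] roll -0.0074 rows 12.4
```

Emit:
servo_tool:
  targets:
    - {"hand": -0.2,"x": -0.025,"y": -0.7,"z": 0,"roll": -0.007}
    - {"hand": -0.2,"x": -0.025,"y": -0.7,"z": 0,"roll": -0.007}
    - {"hand": -0.2,"x": -0.025,"y": -0.7,"z": 0,"roll": -0.007}
    - {"hand": -0.2,"x": -0.025,"y": -0.7,"z": 0,"roll": -0.007}
    - {"hand": -0.2,"x": -0.025,"y": -0.7,"z": 0,"roll": -0.007}
    - {"hand": -0.2,"x": -0.025,"y": -0.7,"z": 0,"roll": -0.007}
    - {"hand": -0.2,"x": -0.025,"y": -0.7,"z": 0,"roll": -0.007}
    - {"hand": -0.2,"x": -0.025,"y": -0.7,"z": 0,"roll": -0.007}
    - {"hand": -0.2,"x": -0.025,"y": -0.7,"z": 0,"roll": -0.007}

```text
time: 18.12
tool_pos: [0.4524, -0.0732, 0.1468]
tcp_rot: [-0.155, -3.136, 0.003]
wrist_force: [1.1, 1.3, 0.6]
width: 0.599
grip_force: 0.0
```

Emit:
servo_tool:
  targets:
    - {"hand": -0.2,"x": -0.01,"y": -0.33,"z": 0,"roll": 0}
    - {"hand": -0.2,"x": -0.01,"y": -0.33,"z": 0,"roll": 0}
    - {"hand": -0.2,"x": -0.01,"y": -0.33,"z": 0,"roll": 0}
    - {"hand": -0.2,"x": -0.01,"y": -0.33,"z": 0,"roll": 0}
    - {"hand": -0.2,"x": -0.01,"y": -0.33,"z": 0,"roll": 0}
    - {"hand": -0.2,"x": -0.01,"y": -0.33,"z": 0,"roll": 0}
    - {"hand": -0.2,"x": -0.01,"y": -0.33,"z": 0,"roll": 0}
    - {"hand": -0.2,"x": -0.01,"y": -0.33,"z": 0,"roll": 0}

```text
time: 18.78
tool_pos: [0.4424, -0.2326, 0.1469]
tcp_rot: [-0.15, -3.136, -0.002]
wrist_force: [0.1, -0.6, -0.5]
width: 0.6
grip_force: 0.0
```

```bash
python3 - <<'E'
from h import *
go(.443,-.234,.028,-.095); snap('top','t6')
im=cv2.imread('pics/t6.png')[165:285,130:280]; cv2.imwrite('pics/t6c.png',cv2.resize(im,None,fx=5,fy=5,interpolation=2)[:600])
E
```

```text
t 18.78 pos [ 0.4424 -0.2326  0.1469] xyz [-0.0019 -0.0029  0.2377] roll -0.0002 rows 2.9
```

View pics/t6c.png

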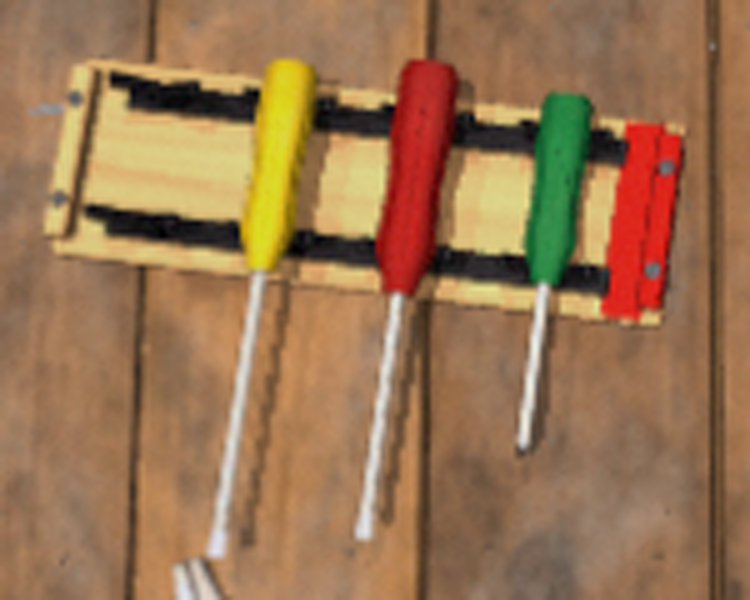

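Yellow lies well next to red: butt (291,60), tip (217,553), handle middle (275,165). Now the marker.

Emit:
servo_tool:
  targets:
    - {"hand": -0.2,"x": -0.002,"y": -0.003,"z": 0.0,"roll": 0}
    - {"hand": -0.2,"x": -0.002,"y": -0.003,"z": 0.06,"roll": 0}
    - {"hand": -0.2,"x": -0.002,"y": -0.003,"z": 0.12,"roll": 0}
    - {"hand": -0.2,"x": -0.002,"y": -0.003,"z": 0.18,"roll": 0}
    - {"hand": -0.2,"x": -0.002,"y": -0.003,"z": 0.22,"roll": 0}
    - {"hand": -0.2,"x": -0.002,"y": -0.003,"z": 0.24,"roll": 0}
    - {"hand": -0.2,"x": -0.002,"y": -0.003,"z": 0.24,"roll": 0}
    - {"hand": -0.2,"x": -0.002,"y": -0.003,"z": 0.24,"roll": 0}

```text
time: 19.5
tool_pos: [0.444, -0.2352, 0.028]
tcp_rot: [-0.15, -3.138, -0.0]
wrist_force: [-0.2, -0.1, 0.1]
width: 0.606
grip_force: 0.0
```

```bash
python3 -c "
from h import *
go(.443,-.234,.027,-.095)"
```

```text
t 19.5 pos [ 0.444  -0.2352  0.028 ] xyz [0.0023 0.0021 0.0019] roll -0.0002 rows 0.0
```

Emit:
servo_tool:
  targets:
    - {"hand": 1,"x": 0.001,"y": 0.002,"z": 0.002,"roll": 0}
    - {"hand": 1,"x": 0.001,"y": 0.002,"z": 0.002,"roll": 0}
    - {"hand": 1,"x": 0.001,"y": 0.002,"z": 0.002,"roll": 0}
    - {"hand": 1,"x": 0.001,"y": 0.002,"z": 0.002,"roll": 0}
    - {"hand": 1,"x": 0.001,"y": 0.002,"z": 0.002,"roll": 0}
    - {"hand": 1,"x": 0.001,"y": 0.002,"z": 0.002,"roll": 0}
    - {"hand": 1,"x": 0.001,"y": 0.002,"z": 0.002,"roll": 0}
    - {"hand": 1,"x": 0.001,"y": 0.002,"z": 0.002,"roll": 0}
    - {"hand": 1,"x": 0.001,"y": 0.002,"z": 0.002,"roll": 0}
  grip_force: 30

```text
time: 20.25
tool_pos: [0.4447, -0.2337, 0.0285]
tcp_rot: [0.153, 3.135, 0.002]
wrist_force: [2.1, 6.7, 4.5]
width: 0.173
grip_force: 29.2
```

Emit:
servo_tool:
  targets:
    - {"hand": 1,"x": 0,"y": 0,"z": -0.05,"roll": 0}
    - {"hand": 1,"x": 0,"y": 0,"z": -0.1,"roll": 0}
    - {"hand": 1,"x": 0,"y": 0,"z": -0.16,"roll": 0}
    - {"hand": 1,"x": 0,"y": 0,"z": -0.22,"roll": 0}
    - {"hand": 1,"x": 0,"y": 0,"z": -0.25,"roll": 0}
    - {"hand": 1,"x": 0,"y": 0,"z": -0.25,"roll": 0}
    - {"hand": 1,"x": 0,"y": 0,"z": -0.25,"roll": 0}

```text
time: 20.83
tool_pos: [0.4443, -0.2353, 0.1536]
tcp_rot: [0.152, 3.134, -0.003]
wrist_force: [0.7, 0.4, -0.5]
width: 0.173
grip_force: 29.3
```

```bash
python3 -c "
from h import *
go(.490,.3435,.15,-.12)"
```

```text
t 20.83 pos [ 0.4443 -0.2353  0.1536] xyz [0.0209 1.161  0.005 ] roll 0.0074 rows 13.9
```

Emit:
servo_tool:
  targets:
    - {"hand": 1,"x": 0.01,"y": 0.6,"z": 0,"roll": 0.007}
    - {"hand": 1,"x": 0.01,"y": 0.6,"z": 0,"roll": 0.007}
    - {"hand": 1,"x": 0.01,"y": 0.6,"z": 0,"roll": 0.007}
    - {"hand": 1,"x": 0.01,"y": 0.6,"z": 0,"roll": 0.007}
    - {"hand": 1,"x": 0.01,"y": 0.6,"z": 0,"roll": 0.007}
    - {"hand": 1,"x": 0.01,"y": 0.6,"z": 0,"roll": 0.007}
    - {"hand": 1,"x": 0.01,"y": 0.6,"z": 0,"roll": 0.007}
    - {"hand": 1,"x": 0.01,"y": 0.6,"z": 0,"roll": 0.007}
    - {"hand": 1,"x": 0.01,"y": 0.6,"z": 0,"roll": 0.007}

```text
time: 21.58
tool_pos: [0.4659, 0.0669, 0.15]
tcp_rot: [-0.178, -3.133, 0.0]
wrist_force: [0.5, -1.5, -0.2]
width: 0.171
grip_force: 29.5
```

Emit:
servo_tool:
  targets:
    - {"hand": 1,"x": 0.02,"y": 0.56,"z": 0,"roll": 0}
    - {"hand": 1,"x": 0.02,"y": 0.56,"z": 0,"roll": 0}
    - {"hand": 1,"x": 0.02,"y": 0.56,"z": 0,"roll": 0}
    - {"hand": 1,"x": 0.02,"y": 0.56,"z": 0,"roll": 0}
    - {"hand": 1,"x": 0.02,"y": 0.56,"z": 0,"roll": 0}
    - {"hand": 1,"x": 0.02,"y": 0.56,"z": 0,"roll": 0}
    - {"hand": 1,"x": 0.02,"y": 0.56,"z": 0,"roll": 0}
    - {"hand": 1,"x": 0.02,"y": 0.56,"z": 0,"roll": 0}
    - {"hand": 1,"x": 0.02,"y": 0.56,"z": 0,"roll": 0}
    - {"hand": 1,"x": 0.02,"y": 0.56,"z": 0,"roll": 0}

```text
time: 22.42
tool_pos: [0.4902, 0.3416, 0.1503]
tcp_rot: [-0.187, -3.134, 0.004]
wrist_force: [-0.3, 0.5, -0.4]
width: 0.17
grip_force: 29.6
```

```bash
python3 -c "
from h import *
go(.490,.3435,.028,-.12)"
```

```text
t 22.42 pos [0.4902 0.3416 0.1503] xyz [0.0004 0.0045 0.2446] roll 0.0002 rows 2.9
```

Emit:
servo_tool:
  targets:
    - {"hand": 1,"x": 0,"y": 0.003,"z": 0.06,"roll": 0}
    - {"hand": 1,"x": 0,"y": 0.003,"z": 0.12,"roll": 0}
    - {"hand": 1,"x": 0,"y": 0.003,"z": 0.18,"roll": 0}
    - {"hand": 1,"x": 0,"y": 0.003,"z": 0.21,"roll": 0}
    - {"hand": 1,"x": 0,"y": 0.003,"z": 0.225,"roll": 0}
    - {"hand": 1,"x": 0,"y": 0.003,"z": 0.24,"roll": 0}
    - {"hand": 1,"x": 0,"y": 0.003,"z": 0.245,"roll": 0}
    - {"hand": 1,"x": 0,"y": 0.003,"z": 0.245,"roll": 0}
    - {"hand": 1,"x": 0,"y": 0.003,"z": 0.245,"roll": 0}

```text
time: 23.17
tool_pos: [0.4916, 0.3451, 0.0305]
tcp_rot: [0.187, 3.135, 0.001]
wrist_force: [-0.5, -1.7, 0.5]
width: 0.175
grip_force: 29.6
```

Emit:
servo_tool:
  targets:
    - {"hand": -0.2,"x": 0,"y": 0,"z": 0,"roll": 0}
    - {"hand": -0.2,"x": 0,"y": 0,"z": 0,"roll": 0}
    - {"hand": -0.2,"x": 0,"y": 0,"z": 0,"roll": 0}
    - {"hand": -0.2,"x": 0,"y": 0,"z": 0,"roll": 0}
    - {"hand": -0.2,"x": 0,"y": 0,"z": 0,"roll": 0}
    - {"hand": -0.2,"x": 0,"y": 0,"z": -0.06,"roll": 0}
    - {"hand": -0.2,"x": 0,"y": 0,"z": -0.12,"roll": 0}
    - {"hand": -0.2,"x": 0,"y": 0,"z": -0.19,"roll": 0}
    - {"hand": -0.2,"x": 0,"y": 0,"z": -0.25,"roll": 0}
    - {"hand": -0.2,"x": 0,"y": 0,"z": -0.25,"roll": 0}

```text
time: 24.0
tool_pos: [0.4949, 0.3481, 0.1625]
tcp_rot: [0.185, 3.125, 0.012]
wrist_force: [0.6, 0.9, 0.9]
width: 0.6
grip_force: 0.0
```

Emit:
servo_tool:
  targets:
    - {"hand": -0.2,"x": 0,"y": -0.6,"z": -0.1,"roll": 0}
    - {"hand": -0.2,"x": 0,"y": -0.6,"z": -0.1,"roll": 0}
    - {"hand": -0.2,"x": 0,"y": -0.6,"z": -0.1,"roll": 0}
    - {"hand": -0.2,"x": 0,"y": -0.6,"z": -0.1,"roll": 0}
    - {"hand": -0.2,"x": 0,"y": -0.6,"z": -0.1,"roll": 0}
    - {"hand": -0.2,"x": 0,"y": -0.6,"z": -0.1,"roll": 0}
    - {"hand": -0.2,"x": 0,"y": -0.6,"z": -0.1,"roll": 0}
    - {"hand": -0.2,"x": 0,"y": -0.6,"z": -0.1,"roll": 0}
    - {"hand": -0.2,"x": 0,"y": -0.6,"z": -0.1,"roll": 0}
    - {"hand": -0.2,"x": 0,"y": -0.6,"z": -0.1,"roll": 0}

```text
time: 24.83
tool_pos: [0.4551, 0.0468, 0.2043]
tcp_rot: [0.19, 3.135, 0.001]
wrist_force: [-0.5, 0.1, -0.4]
width: 0.598
grip_force: 0.0
```

Emit:
servo_tool:
  targets:
    - {"hand": -0.2,"x": 0,"y": -0.35,"z": 0,"roll": 0}
    - {"hand": -0.2,"x": 0,"y": -0.35,"z": 0,"roll": 0}
    - {"hand": -0.2,"x": 0,"y": -0.35,"z": 0,"roll": 0}
    - {"hand": -0.2,"x": 0,"y": -0.35,"z": 0,"roll": 0}
    - {"hand": -0.2,"x": 0,"y": -0.35,"z": 0,"roll": 0}
    - {"hand": -0.2,"x": 0,"y": -0.35,"z": 0,"roll": 0}
    - {"hand": -0.2,"x": 0,"y": -0.35,"z": 0,"roll": 0}
    - {"hand": -0.2,"x": 0,"y": -0.35,"z": 0,"roll": 0}

```text
time: 25.5
tool_pos: [0.4347, -0.1248, 0.2038]
tcp_rot: [-0.184, -3.135, -0.002]
wrist_force: [1.2, -0.2, -1.0]
width: 0.598
grip_force: 0.0
```

```bash
python3 - <<'E'
from h import *
im=snap('top','t7')[:,:,::-1][165:285,130:280]; jm=snap('side','s7')[:,:,::-1][150:240,240:340]
cv2.imwrite('pics/t7c.png',np.hstack([cv2.resize(im,(450,360),interpolation=2),cv2.resize(jm,(350,360),interpolation=2)]))
E
```

```text
(no output)
```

View pics/t7c.png

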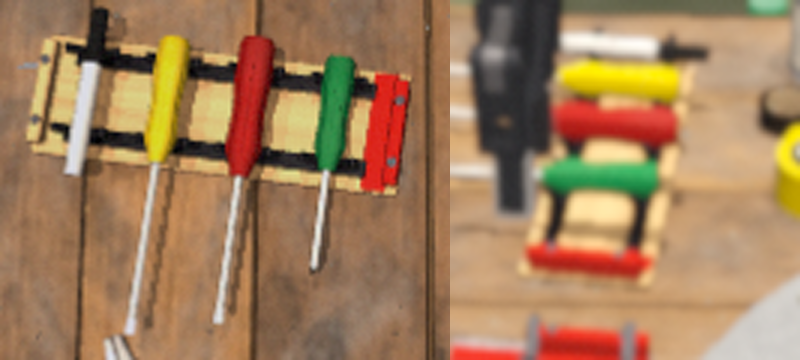

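All four lie in order: green, red, yellow, marker from the red end. Marker ends are at (99,8) and (72,174) in the crop. I'll check the numbers.

```bash
python3 - <<'E'
from h import *
B=lambda p,z: onz("top",130+(p[0]+.5)/3-.5,165+(p[1]+.5)/3-.5,z)[:2]
O=np.array([.478,.245]); a=-.123; Rm=np.array([[np.cos(a),-np.sin(a)],[np.sin(a),np.cos(a)]])
for n,z,hl,L,b,t in [("green",.052,.045,.170,(341,55),(314,271)),("red",.054,.055,.222,(259,36),(218,323)),("yellow",.053,.05,.232,(175,36),(130,332)),("marker",.0465,.0675,.135,(99,8),(73,174))]:
    b,t=B(b,z),B(t,z); d=b-t; l=np.linalg.norm(d); d/=l
    print(n,l.round(4),(Rm.T@(b-d*hl-O)).round(4),(Rm.T@(t+d*(L-hl)-O)).round(4),"yaw rel",(np.arctan2(d[1],d[0])-a).round(3))
E
```

```text
green 0.1684 [ 0.0025 -0.099 ] [ 0.004 -0.099] yaw rel 0.007
red 0.2233 [ 0.0002 -0.0328] [-0.001  -0.0328] yaw rel 0.001
yellow 0.2311 [-0.0016  0.0337] [-0.0007  0.0337] yaw rel 0.003
marker 0.1342 [-0.0016  0.0998] [-0.0008  0.0998] yaw rel 0.011
```

All four are within a few millimetres and the arm is clear, so I'm handing in.

```bash
python3 -c "
from h import *
print(ticket.finish_job())"
```

```text
the job is handed in; nothing more can be done
None
```

I moved all four tools into the wooden rack, in order from the red end: green, red, yellow, marker. In the last picture each measured within about 4 mm and 0.02 rad of its place, and I handed the job in at about 26 s; no verdict came back.

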